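Find where the sliding lid binds and back it off

TASK

The sliding lid of the wooden cutlery box binds at some hidden spot along its groove. By its dark handle, slide the lid gently to the left, letting it push the brass marker ahead of it, until you clearly feel it bind (a push of about 8 N in all, never more than 15 N on the tight spot); then draw the lid back so that its brass dog stands about 2 cm clear of the marker, and let go. The marker must show the spot, so do not touch it with the robot, and leave the other things where they are.

Things in the scene. Friction and masses are not known exactly. Their poses are not given: they have to be found in the camera images.
- cutlery_box: Open wooden cutlery box, 164 (x) x 400 (y) x 91 mm tall, fixed to the worktop; origin under its middle, at worktop level; its +y points along its length to the robot's left, its +x away from the robot. The lid and the marker slide along its y. Spoons lie inside (leave them).
- lid: Light wooden sliding lid, 134 (x) x 180 (y) x 8 mm, held between the box's rails; it moves only along the box's y, 190 mm in all, and starts near the right (-y) end. Origin: middle of its underside, 80 mm above the worktop; axes as the box. Plain drag about 1.5 N, plus 0.8 N once it pushes the marker.
- lid_grip (a point): Middle of the lid's upright dark wooden handle, 114 mm above the worktop. The handle is a block 44 (x) x 20 (y) mm, standing 36 mm proud of the lid (from 88 to 124 mm above the worktop), square to the box. It can be pinched or straddled from above, or pushed from either side.
- lid_dog (a point): Middle of the leading (+y) face of the lid's brass dog: a flat tab 3 mm thick and 30 mm long in x at the lid's front left corner, reaching over the front rail 93 to 96 mm above the worktop. It pushes the marker.
- marker: Brass marker with a round red top, a saddle 18 (x) x 16 (y) mm reaching 110 mm above the worktop; it slides along the box's front rail with 0.8 N of friction, starts 20 to 75 mm ahead of the lid's dog and stays where the lid leaves it. Only the lid may move it. Origin: middle of its right (-y) face at the rail's top, 91 mm above the worktop; axes as the box.
- marker_face (a point): Middle of the marker's right (-y) face, the one the lid's dog pushes against; axes as the box. The gap between dog and marker is the y offset between this and point lid_dog along the box's y.
- rear_rail: Wooden rail on the box's far (+x) upper edge, fixed, 14 x 400 x 12 mm; origin: middle of its underside. Hidden in its groove (no view or pose shows where) is a swollen spot that the lid meets after 60 to 160 mm of travel, after the marker. It is springy: 1 N more per mm pushed on. Found = it pushes back over 3 N; above 15 N is damage; about 8 N in all on the handle is right.
- spice_jar_1: Bystander: spice jar with a dark cap, 41 mm across, 105 tall; origin under its middle. Leave alone.
- spice_jar_3: Bystander: spice jar with a dark cap, 41 mm across, 105 tall; origin under its middle. Leave alone.
- espresso_cup: Bystander: small white cup with a handle, 62 x 87 x 51 mm; origin under its middle. Leave alone.
- honey_jar: Bystander: honey jar with a red lid, 60 mm across, 85 tall; origin under its middle. Leave alone.
- mug_1: Bystander: white mug with a handle, 82 x 114 x 91 mm; origin under its middle. Leave alone.
- pepper_mill: Bystander: brown wooden pepper mill, 58 mm across, 150 tall; origin under its middle. Leave alone.
- tomato_tin: Bystander: small food tin, 57 mm across, 72 tall; origin under its middle. Leave alone.

How it is judged:
By the outcome, as a careful person would: the job done as asked, in the order asked, and still so for the second after the job is handed in, with the robot touching nothing.
It also fails if it takes over 43 s, if anything falls off the work surface, if the arm or the gripper's body presses on something with over 40 N, if the wrist force passes 120 N, or if a joint passes its speed limit or range.

ROBOT

A 7-joint arm with a two-finger parallel gripper is mounted at the origin on a cart in front of the work surface, level with it; the furniture and walls round the work are solid. World frame = base frame: x ahead of the robot, y to its left, z up, the work surface at z = 0. Lengths are in m, angles in degrees, forces in N, time in s.
With the tool pointing down it reaches from about 0.425 to 0.875 m from the base axis. Payload 4.7 kg.
Tool frame: the origin (TCP) lies midway between the tips of the shut fingers; the grasp point (between the pads) lies 19 mm behind it; z points along the fingers, y is the line along which they close (so a half turn about z gives the same grasp; the last joint's range is limited). The gripper opens to 87 mm and grips with 3 to 60 N. Pads are 19 mm wide; open, the fingers measure 117 mm over their backs; the gripper's body (75 mm by 190 mm) begins 51 mm behind the grasp point.
Start: joints at [-62.848, 18.392, -4.016, 83.108, 1.295, 78.541, -3.26], TCP at [0.288, 0.582, 0.223] pointing down, gripper open.
Joint ranges: [-163.93, 163.93], [-17.29, 119.83], [-79.2, 71.16], [3.27, 140.29], [-89.18, 269.18], [5.43, 117.66], [-154.24, 154.24]. Speed limits (degrees/s): [147.25, 147.25, 180, 180, 180, 180, 180].

INTERFACE

Orientations are given as [roll, pitch, yaw] about the fixed x, y, z axes, in that order (R = Rz(yaw) Ry(pitch) Rx(roll)).
In Python, from cell import env, viewer, boxes_of, masks_of gives the robot as it stands. The module is installed in compiled form; this text tells all that it offers.
- The arm moves only by the tool apply_moves, never from a script. Its argument "moves" is a list of rows, each a list of 7 numbers: the shift along the tool's x, y, z scaled (see below), then the turn, a rotation vector about the tool's x, y, z scaled (see below), then the opening, from 0 (shut) to 1 (fully open). A call has 1 to 20 rows; each row is the pose to reach, as a shift and turn from the pose commanded when the call began, along the tool's axes at that moment; what a row does not reach only later rows make up. The controller multiplies each number of a shift by 0.2 m and each number of a turn by 1.5 rad. A row lasts 1/10 s, in which the tool goes at most 50 mm and 8.59 degrees, less where a joint would pass 70% of its speed; a pose out of reach is approached as far as the arm can. A call with a number of a shift or a turn outside -1 to 1 is refused whole. A call with a gripper value outside its range is refused whole. The fingers move at their own pace and stop on an object; "grip_force" is the grip in N (left out, the last holds). Time passes only in rows, so rows that repeat a pose let the fingers close. It gives the time, the measured TCP pose, the force, the opening and the grip force at its end, in the units of the state.
- env.get_obs(): the state, without advancing time (a new reading comes with each control period).
- viewer.read_camera(name): name is "side" or "top"; returns the picture (480x640x3 uint8, red, green, blue); there is no depth.
- viewer.get_calibration(name): a dict with "fov_y" (degrees; the focal length in pixels is half the picture's height over the tangent of half this angle, whatever the lens; pixels are square), "cx", "cy" (the principal point, pixels), "position" and "orientation" of the camera in the world. Camera axes: x right, y up, looking along -z (the intrinsics and any distortion apply to the point x, -y, -z); pixel columns grow to the right and rows downward; lengths in m; the calibration is good to about 2 mm. A picture is of the moment at which its call begins. get_calibration takes no time and is no camera call.
- env.sign_off(): hands the job in; it is judged then, once.
Trained networks look in the newest picture that a camera, given by its name, has taken for a name from the list of things; names that differ only in an ending like _2 or _b are one class to them, and where a whole thing is asked for, a point or a joint stands for the part that bears it (a point fixed in the world has none). Each returns a list of dicts, best first, with "conf" (0 to 1); they miss things now and then, are a little off and sometimes report something else, mostly with a low value. They report only what shows in the picture. A call takes as long as a camera call.
- boxes_of(camera, target): "location" ([column, row] in pixels, amid what is visible of it).
- masks_of(camera, target): "pixels" (480x640 bool, what is visible of it) and "location" ([column, row] in pixels, amid what is visible of it).
The state is a dict: "time_s": time; "qpos": joint angles; "joint_velocities": joint speeds; "effort": joint torques, N m; "tool_pos": TCP position; "tool_rot": TCP orientation; "force": force on the tool from outside, world axes, zero at the start; "wrist_torque": the same for the moment, N m; "grip_width": finger opening in m; "grasp_force": force on a finger pad.
Only numpy, scipy, OpenCV 4.12 (cv2) and the standard library are available. Lean on these libraries where they do the work, as an engineer would, in place of code of your own. Each camera call takes 0.05 s, during which the arm holds its last target. There are 200 camera calls.

## Working session

There is one attempt and no reset: what is moved stays moved. The work goes in short steps, Python scripts to look and compute and a tool call to move; the robot and the scene stay as the last step left them, time stands still between calls to the robot, and variables do not carry over. Pictures are saved under pics/ and viewed, at most 10 in all, crops included, and the job is handed in when it is done.

Besides the shell and the picture viewer there is one more tool, called by a JSON object that holds its "method" and its "body". apply_moves: Moves the arm, as the interface text tells. Shifts and turns lie within -1 to 1; 1 stands for 0.2 m of shift or 1.5 rad of turn. Its arguments: {"type":"object","properties":{"moves":{"type":"array","items":{"type":"array","items":{"type":"number","minimum":-1,"maximum":1}}},"grip_force":{"type":"number"}},"required":["moves"]}

```bash
mkdir -p pics
cat > h.py <<'E'
import numpy as np, cv2
from scipy.spatial.transform import Rotation as R
from cell import env, viewer, boxes_of, masks_of
def Rm(o):
    o=np.array(o,float)
    return o if o.shape==(3,3) else R.from_euler('xyz',o,degrees=True).as_matrix() if o.size==3 else R.from_quat(o).as_matrix()
def ray(c,px):
    k=viewer.get_calibration(c); f=240/np.tan(np.radians(k['fov_y'])/2)
    d=np.array([(px[0]-k['cx'])/f,-(px[1]-k['cy'])/f,-1.])
    return np.array(k['position']),Rm(k['orientation'])@d
def onz(c,px,z):
    p,d=ray(c,px); return p+d*(z-p[2])/d[2]
def proj(c,P):
    k=viewer.get_calibration(c); f=240/np.tan(np.radians(k['fov_y'])/2)
    q=Rm(k['orientation']).T@(np.array(P)-k['position'])
    return np.array([k['cx']+f*q[0]/-q[2],k['cy']+f*q[1]/q[2]])
def snap(c,n):
    i=viewer.read_camera(c); cv2.imwrite(f'pics/{n}.png',i[...,::-1]); return i
E
python3 - <<'E'
from h import *
np.set_printoptions(precision=4,suppress=True)
for c in('top','side'):
    print(c,viewer.get_calibration(c)); snap(c,c+'0')
    for t in('cutlery_box','lid','lid_grip','lid_dog','marker','marker_face','rear_rail'):
        print(t,[(np.round(b['location'],1).tolist(),round(b['conf'],2)) for b in boxes_of(c,t)[:3]])
print(env.get_obs())
E
```

```text
top {'fov_y': 50.35670948756338, 'cx': 324.10477440067655, 'cy': 237.80966385343777, 'position': array([-0.2535, -0.1713,  1.4055]), 'orientation': array([ 32.3325,  -0.3192, -80.7373])}
cutlery_box []
lid [([333.7, 246.7], 0.82)]
lid_grip [([333.2, 245.1], 0.77)]
lid_dog [([331.9, 244.7], 0.6)]
marker []
marker_face [([281.6, 257.4], 0.39)]
rear_rail [([316.3, 220.5], 0.93)]
side {'fov_y': 44.899285184551935, 'cx': 319.20029321735814, 'cy': 236.2940489982192, 'position': array([0.4374, 1.3869, 0.965 ]), 'orientation': array([  58.5199,   -0.1738, -175.17  ])}
cutlery_box [([314.1, 263.7], 0.7)]
lid [([324.5, 234.4], 0.74)]
lid_grip [([321.8, 232.7], 0.74)]
lid_dog [([322.5, 232.8], 0.57)]
marker [([342.7, 253.8], 0.56)]
marker_face [([323.7, 234.1], 0.26)]
rear_rail [([292.5, 247.4], 0.6)]
{'time_s': 0.8, 'qpos': array([-62.8482,  18.3914,  -4.0175,  83.106 ,   1.2965,  78.5403,
        -3.261 ]), 'joint_velocities': array([-0.0341,  0.0407, -0.0485, -0.0713, -0.0528, -0.055 , -0.0291]), 'effort': array([  0.    , -49.1051,  -0.4028, -31.2759,  -0.0636,   0.0336,
         0.    ]), 'tool_pos': array([0.2885, 0.5825, 0.2226]), 'tool_rot': array([179.9925,   0.0037, 153.6576]), 'force': array([ 0.0382, -0.3215, -0.2612]), 'wrist_torque': array([ 0.021 , -0.0028,  0.0271]), 'grasp_force': 0.0, 'grip_width': 0.0873196109153163}
```

View pictures.

View pics/top0.png

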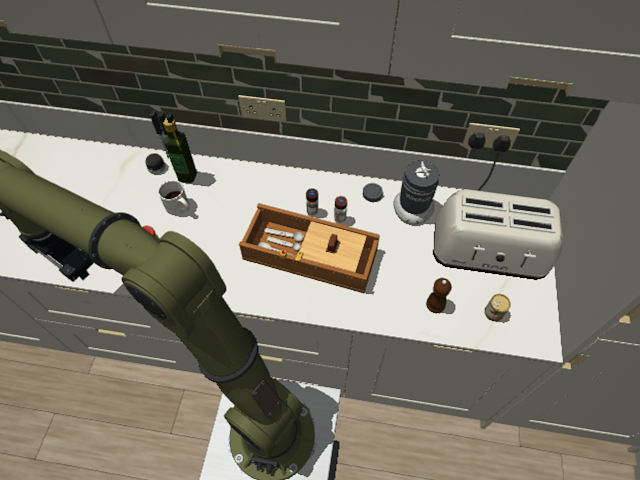

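View pics/side0.png

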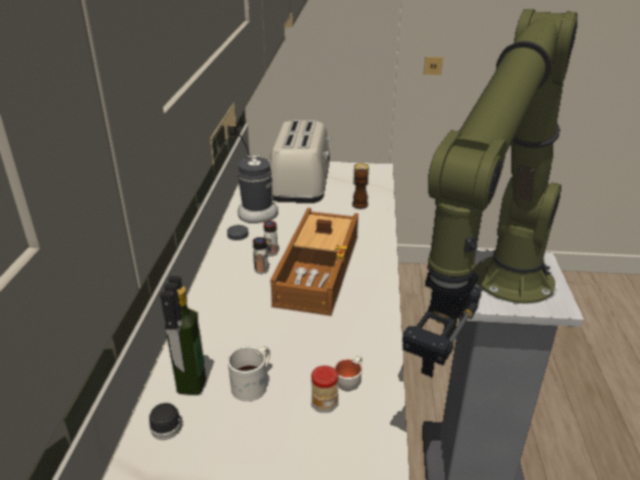

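The top picture shows the box amid (310,247), the handle at about (333,242), the dog near (300,257) and the marker near (284,254). The side picture shows the handle at (323,227) and the marker at (341,251). Next I'll fit the box's pose and enlarge the view.

```bash
cat > fit.py <<'E'
from h import *
from scipy.optimize import least_squares
np.set_printoptions(precision=4,suppress=True)
E
python3 - <<'E'
from h import *
np.set_printoptions(precision=4,suppress=True)
print(viewer.get_calibration('top').keys())
for c in('top','side'):
    viewer.read_camera(c)
    for t,z in(('cutlery_box',.05),('lid',.088),('lid_grip',.114),('rear_rail',.091),('marker',.1)):
        for m in masks_of(c,t)[:1]:
            p=m['pixels'].astype(np.uint8); r=cv2.minAreaRect(cv2.findNonZero(p))
            print(c,t,round(m['conf'],2),p.sum(),m['location'],onz(c,m['location'],z),'corners',[onz(c,q,z)[:2].round(3).tolist() for q in cv2.boxPoints(r)])
a=cv2.imread('pics/top0.png')[195:300,230:390]; b=cv2.imread('pics/side0.png')[205:315,260:370]
cv2.imwrite('pics/c1.png',cv2.resize(a,None,fx=5,fy=5,interpolation=cv2.INTER_CUBIC))
cv2.imwrite('pics/c2.png',cv2.resize(b,None,fx=5,fy=5,interpolation=cv2.INTER_CUBIC))
E
```

```text
dict_keys(['fov_y', 'cx', 'cy', 'position', 'orientation'])
top cutlery_box 0.79 7857 [312.2, 247.7] [ 0.5526 -0.01    0.05  ] corners [[0.481, 0.218], [0.711, 0.221], [0.637, -0.218], [0.421, -0.189]]
top lid 0.77 2221 [334.2, 245.0] [ 0.5504 -0.0786  0.088 ] corners [[0.484, 0.028], [0.628, 0.024], [0.603, -0.17], [0.463, -0.158]]
top lid_grip 0.62 2336 [334.2, 244.5] [ 0.5362 -0.0802  0.114 ] corners [[0.47, 0.022], [0.612, 0.019], [0.587, -0.175], [0.449, -0.162]]
top rear_rail 0.64 662 [317.7, 217.1] [ 0.6413 -0.0125  0.091 ] corners [[0.646, 0.185], [0.672, 0.186], [0.612, -0.212], [0.588, -0.209]]
side cutlery_box 0.78 6634 [315.3, 263.6] [0.559  0.0447 0.05  ] corners [[0.678, 0.234], [0.649, -0.378], [0.421, -0.238], [0.505, 0.309]]
side lid 0.72 1547 [321.7, 231.5] [ 0.5503 -0.0679  0.088 ] corners [[0.617, 0.023], [0.629, -0.176], [0.463, -0.154], [0.467, 0.04]]
side lid_grip 0.77 1542 [324.9, 232.7] [ 0.5374 -0.019   0.114 ] corners [[0.614, 0.061], [0.625, -0.133], [0.465, -0.107], [0.47, 0.081]]
side rear_rail 0.75 345 [289.0, 250.2] [0.6321 0.0455 0.091 ] corners [[0.662, 0.192], [0.608, -0.205], [0.592, -0.191], [0.648, 0.201]]
side marker 0.57 54 [341.6, 254.8] [0.4852 0.0695 0.1   ] corners [[0.501, 0.075], [0.493, 0.046], [0.471, 0.066], [0.479, 0.095]]
```

View pics/c1.png

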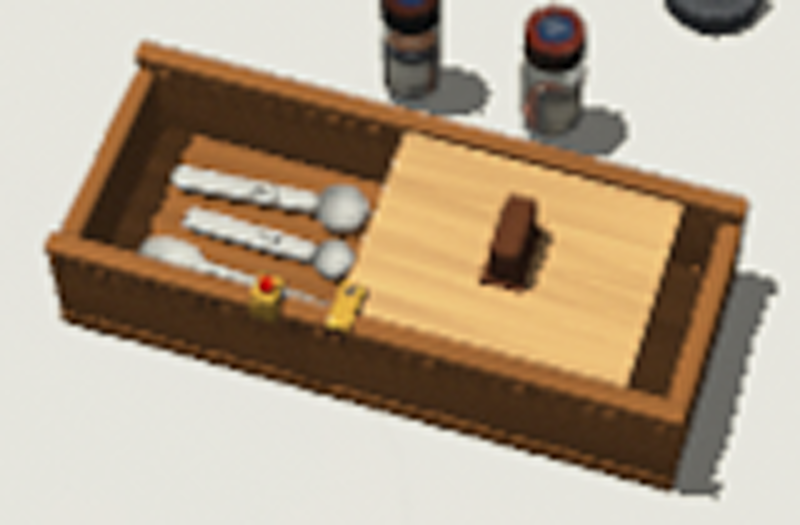

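View pics/c2.png

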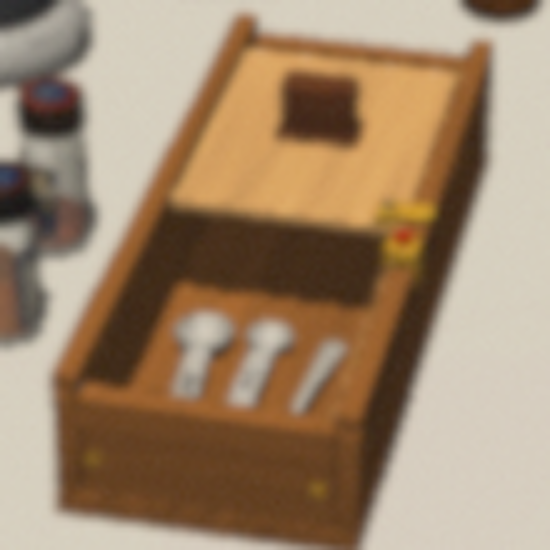

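```bash
cat > fit.py <<'E'
from h import *
from scipy.optimize import least_squares
np.set_printoptions(precision=4,suppress=True)
T=lambda u,v:np.array([230+u/5,195+v/5]); S=lambda u,v:np.array([260+u/5,205+v/5])
B=[('top',T(142,43),(.082,.2,.091)),('top',T(748,203),(.082,-.2,.091)),('top',T(684,420),(-.082,-.2,.091)),('top',T(48,240),(-.082,.2,.091)),
('top',T(66,322),(-.082,.2,0)),('top',T(672,490),(-.082,-.2,0)),
('side',S(60,380),(.082,.2,.091)),('side',S(350,428),(-.082,.2,.091)),('side',S(245,18),(.082,-.2,.091)),('side',S(487,45),(-.082,-.2,.091)),('side',S(62,508),(.082,.2,0)),('side',S(355,548),(-.082,.2,0))]
L=[('top',T(405,133),(.067,.09,.088)),('top',T(685,207),(.067,-.09,.088)),('top',T(632,386),(-.067,-.09,.088)),('side',S(172,207),(.067,.09,.088))]
# handle top face corners
H=[('top',T(507,197),(.022,.01,.124)),('top',T(537,202),(.022,-.01,.124)),('side',S(285,73),(.022,-.01,.124)),('side',S(357,76),(-.022,-.01,.124)),('side',S(278,135),(.022,.01,.088)),('side',S(358,143),(-.022,.01,.088))]
def W(p,q):
    c,s=np.cos(p[2]),np.sin(p[2]); return np.array([p[0]+c*q[0]-s*q[1],p[1]+s*q[0]+c*q[1],q[2]])
def res(v):
    p=v[:3]; r=[proj(c,W(p,q))-u for c,u,q in B]
    r+=[proj(c,W(p,(q[0],q[1]+v[3],q[2])))-u for c,u,q in L]
    r+=[proj(c,W(p,(q[0]+v[5],q[1]+v[4],q[2])))-u for c,u,q in H]
    return np.concatenate(r)
if __name__=='__main__':
    s=least_squares(res,[.55,0,.1,-.07,-.07,0],loss='soft_l1'); print(s.x,np.degrees(s.x[2])); print(s.fun.reshape(-1,2).round(1).tolist())
    print('handle',W(s.x,(s.x[5],s.x[4],.114)))
    mk=onz('top',T(268,283),.11); ms=onz('side',S(403,237),.11); dg=onz('top',T(338,310),.096)
    c,sn=np.cos(s.x[2]),np.sin(s.x[2]); I=lambda P:np.array([c*(P[0]-s.x[0])+sn*(P[1]-s.x[1]),-sn*(P[0]-s.x[0])+c*(P[1]-s.x[1])])
    print('marker top',I(mk),I(ms),'dog L',I(dg),'lid front',s.x[3]+.09)
E
python3 fit.py
```

```text
[ 0.5555 -0.0025 -0.1389 -0.073  -0.0701 -0.0021] -7.959025674392586
[[-0.4, -0.8], [0.5, -1.1], [-0.2, 0.9], [-1.3, 1.7], [-1.0, 0.3], [-0.1, 0.8], [-2.4, -2.3], [2.0, -3.3], [-2.2, -2.3], [0.9, -1.9], [-1.4, 0.1], [0.5, 0.9], [0.2, -0.3], [0.1, -0.5], [-0.8, 0.5], [-0.8, -2.9], [-0.7, -1.0], [-0.3, -0.3], [0.5, -1.8], [0.9, -0.7], [0.4, -0.2], [-0.9, -0.1]]
handle [ 0.5437 -0.0716  0.114 ]
marker top [-0.0742  0.0565] [-0.0774  0.0656] dog L [-0.0717  0.0143] lid front 0.017017416416408124
```

Fit: box yaw is −8.0°, lid +y edge at box y≈0.017, marker face at about 0.05, and the handle at about (0.544, −0.072). Now I'll move above the handle.

{"method": "apply_moves", "body": {"moves": [[-0.86, -0.79, 0, 0, 0, 0, 1], [-0.86, -0.79, 0, 0, 0, 0, 1], [-0.86, -0.79, 0, 0, 0, 0, 1], [-0.86, -0.79, 0, 0, 0, 0, 1], [-0.86, -0.79, 0, 0, 0, 0, 1], [-0.86, -0.79, 0, 0, 0, 0, 1]]}}

```text
time_s: 2.0
tool_pos: [0.3758, 0.3591, 0.2232]
tool_rot: [-180.0, 0.1, 153.1]
force: [1.0, 0.2, 0.7]
grip_width: 0.0871
grasp_force: 0.0
```

{"method": "apply_moves", "body": {"moves": [[-0.86, -0.79, 0, 0, 0, 0, 1], [-0.86, -0.79, 0, 0, 0, 0, 1], [-0.86, -0.79, 0, 0, 0, 0, 1], [-0.86, -0.79, 0, 0, 0, 0, 1], [-0.86, -0.79, 0, 0, 0, 0, 1], [-0.86, -0.79, 0, 0, 0, 0, 1]]}}

```text
time_s: 2.6
tool_pos: [0.4585, 0.1419, 0.2231]
tool_rot: [-180.0, 0.1, 153.2]
force: [0.5, 0.5, 0.1]
grip_width: 0.0868
grasp_force: 0.0
```

{"method": "apply_moves", "body": {"moves": [[-0.86, -0.79, 0, 0, 0, -0.214, 1], [-0.86, -0.79, 0, 0, 0, -0.214, 1], [-0.86, -0.79, 0, 0, 0, -0.214, 1], [-0.86, -0.79, 0, 0, 0, -0.214, 1], [-0.86, -0.79, 0, 0, 0, -0.214, 1], [-0.86, -0.79, 0, 0, 0, -0.214, 1], [-0.86, -0.79, 0, 0, 0, -0.214, 1], [-0.86, -0.79, 0, 0, 0, -0.214, 1]]}}

```text
time_s: 3.4
tool_pos: [0.5407, -0.0686, 0.2223]
tool_rot: [179.9, -0.0, 172.2]
force: [0.2, 0.1, 0.3]
grip_width: 0.0869
grasp_force: 0.0
```

{"method": "apply_moves", "body": {"moves": [[-0.017, -0.013, 0.2, 0, 0, 0, 1], [-0.017, -0.013, 0.35, 0, 0, 0, 1], [-0.017, -0.013, 0.45, 0, 0, 0, 1], [-0.017, -0.013, 0.53, 0, 0, 0, 1], [-0.017, -0.013, 0.58, 0, 0, 0, 1], [-0.017, -0.013, 0.61, 0, 0, 0, 1], [-0.017, -0.013, 0.61, 0, 0, 0, 1], [-0.017, -0.013, 0.61, 0, 0, 0, 1]]}}

```text
time_s: 4.2
tool_pos: [0.5441, -0.0739, 0.1013]
tool_rot: [180.0, 0.1, 172.1]
force: [-0.3, -0.9, -0.2]
grip_width: 0.087
grasp_force: 0.0
```

Run:
```python
from h import *
a=snap('top','t1')[195:300,230:390]; b=snap('side','s1')[185:295,260:370]
a=cv2.resize(a,(640,420),interpolation=3);b=cv2.resize(b,(420,420),interpolation=3)
o=np.hstack([a,b]); o=cv2.resize(o,(800,317)); cv2.imwrite('pics/d1.png',o[...,::-1])
print(env.get_obs()['force'],env.get_obs()['tool_pos'])
```

```text
[-0.50381901  0.28634142 -0.31315543] [ 0.54428788 -0.07422527  0.10151558]
```

View pics/d1.png

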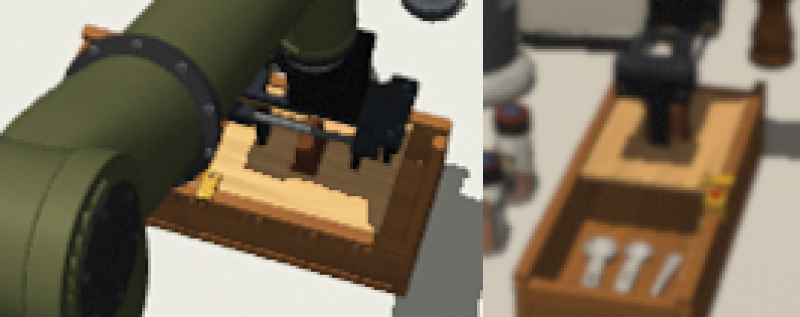

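In the left view the handle stands between the open fingers. In the side view the near finger covers the left half of the handle, a lateral offset of only a few mm. Marker is untouched. Next: lower 8 mm and close gently.

{"method": "apply_moves", "body": {"moves": [[0, 0, 0.04, 0, 0, 0, 1], [0, 0, 0.04, 0, 0, 0, 1], [0, 0, 0.04, 0, 0, 0, 0.5], [0, 0, 0.04, 0, 0, 0, 0.4], [0, 0, 0.04, 0, 0, 0, 0.33], [0, 0, 0.04, 0, 0, 0, 0.3], [0, 0, 0.04, 0, 0, 0, 0.27], [0, 0, 0.04, 0, 0, 0, 0.25], [0, 0, 0.04, 0, 0, 0, 0.2], [0, 0, 0.04, 0, 0, 0, 0.15], [0, 0, 0.04, 0, 0, 0, 0.1], [0, 0, 0.04, 0, 0, 0, 0], [0, 0, 0.04, 0, 0, 0, 0]], "grip_force": 15}}

```text
time_s: 5.6
tool_pos: [0.5436, -0.0739, 0.0926]
tool_rot: [180.0, 0.0, 172.1]
force: [0.4, 1.1, -0.4]
grip_width: 0.0196
grasp_force: 15.0
```

{"method": "apply_moves", "body": {"moves": [[0, 0.025, 0, 0, 0, 0, 0], [0, 0.05, 0, 0, 0, 0, 0], [0, 0.075, 0, 0, 0, 0, 0], [0, 0.1, 0, 0, 0, 0, 0], [0, 0.125, 0, 0, 0, 0, 0], [0, 0.15, 0, 0, 0, 0, 0], [0, 0.175, 0, 0, 0, 0, 0], [0, 0.2, 0, 0, 0, 0, 0], [0, 0.225, 0, 0, 0, 0, 0], [0, 0.25, 0, 0, 0, 0, 0], [0, 0.26, 0, 0, 0, 0, 0], [0, 0.265, 0, 0, 0, 0, 0]]}}

```text
time_s: 6.8
tool_pos: [0.5511, -0.0215, 0.0926]
tool_rot: [180.0, 0.0, 172.1]
force: [0.5, -1.9, -0.4]
grip_width: 0.0196
grasp_force: 15.0
```

```bash
cat > f.py <<'E'
from h import *
b=np.array([.1385,.9904,0]);a=np.array([.9904,-.1385,0])
F=[];
for i in range(4):
    o=env.get_obs(); F.append(o['force']); viewer.read_camera('side')
F=np.array(F); p=np.array(o['tool_pos'])
print('along',(F@b).round(2),'mean',(F@b).mean().round(2),'lat',(F@a).mean().round(2),'z',F[:,2].mean().round(2),'travel mm',round(1000*(p-[.5436,-.0739,.0926])@b,1),'t',o['time_s'],'grip',o['grasp_force'],o['grip_width'])
E
python3 f.py
```

```text
along [-1.81 -0.95 -1.1  -1.34] mean -1.3 lat 1.32 z -0.64 travel mm 53.0 t 6.95 grip 14.999800528166816 0.020088174391470304
```

{"method": "apply_moves", "body": {"moves": [[0, 0.01, 0, 0, 0, 0, 0], [0, 0.02, 0, 0, 0, 0, 0], [0, 0.025, 0, 0, 0, 0, 0], [0, 0.03, 0, 0, 0, 0, 0]]}}

```text
time_s: 7.4
tool_pos: [0.5518, -0.0159, 0.0926]
tool_rot: [-180.0, 0.0, 172.0]
force: [2.8, -2.9, -1.3]
grip_width: 0.0201
grasp_force: 15.0
```

```bash
python3 f.py
```

```text
along [-2.51 -1.94 -1.94 -2.21] mean -2.15 lat 2.68 z -1.34 travel mm 58.8 t 7.55 grip 14.999587323982269 0.01931425882290871
```

{"method": "apply_moves", "body": {"moves": [[-0.001, 0.01, 0, 0, 0, 0, 0], [-0.002, 0.02, 0, 0, 0, 0, 0], [-0.003, 0.028, 0, 0, 0, 0, 0]]}}

```text
time_s: 7.9
tool_pos: [0.5527, -0.0101, 0.0926]
tool_rot: [180.0, -0.1, 172.1]
force: [-0.5, -2.5, 0.1]
grip_width: 0.0198
grasp_force: 15.0
```

{"method": "apply_moves", "body": {"moves": [[0, 0.01, 0, 0, 0, 0, 0], [0, 0.02, 0, 0, 0, 0, 0], [0, 0.025, 0, 0, 0, 0, 0]]}}

```text
time_s: 8.2
tool_pos: [0.5534, -0.005, 0.0926]
tool_rot: [180.0, -0.1, 172.1]
force: [-1.8, -2.5, 0.9]
grip_width: 0.0198
grasp_force: 15.0
```

{"method": "apply_moves", "body": {"moves": [[0, 0.01, 0, 0, 0, 0, 0], [0, 0.02, 0, 0, 0, 0, 0], [0.001, 0.025, 0, 0, 0, 0, 0]]}}

```text
time_s: 8.5
tool_pos: [0.5541, -0.0001, 0.0926]
tool_rot: [180.0, -0.0, 172.1]
force: [-2.7, -1.9, 0.7]
grip_width: 0.0198
grasp_force: 15.0
```

{"method": "apply_moves", "body": {"moves": [[0.001, 0.01, 0, 0, 0, 0, 0], [0.002, 0.02, 0, 0, 0, 0, 0], [0.002, 0.025, 0, 0, 0, 0, 0]]}}

```text
time_s: 8.8
tool_pos: [0.5548, 0.0049, 0.0926]
tool_rot: [180.0, 0.0, 172.1]
force: [-1.2, -2.0, 0.8]
grip_width: 0.02
grasp_force: 15.0
```

{"method": "apply_moves", "body": {"moves": [[0.001, 0.01, 0, 0, 0, 0, 0], [0.001, 0.02, 0, 0, 0, 0, 0], [0.001, 0.025, 0, 0, 0, 0, 0]]}}

```text
time_s: 9.1
tool_pos: [0.5555, 0.0098, 0.0926]
tool_rot: [180.0, 0.0, 172.1]
force: [0.9, -2.2, -0.9]
grip_width: 0.0201
grasp_force: 15.0
```

{"method": "apply_moves", "body": {"moves": [[0, 0.01, 0, 0, 0, 0, 0], [0, 0.02, 0, 0, 0, 0, 0], [0, 0.025, 0, 0, 0, 0, 0]]}}

```text
time_s: 9.4
tool_pos: [0.5562, 0.0147, 0.0926]
tool_rot: [180.0, 0.1, 172.1]
force: [3.0, -2.5, -2.6]
grip_width: 0.0197
grasp_force: 15.0
```

{"method": "apply_moves", "body": {"moves": [[-0.002, 0.01, 0, 0, 0, 0, 0], [-0.002, 0.02, 0, 0, 0, 0, 0], [-0.002, 0.025, 0, 0, 0, 0, 0]]}}

```text
time_s: 9.7
tool_pos: [0.5569, 0.0197, 0.0926]
tool_rot: [180.0, 0.0, 172.1]
force: [2.5, -3.0, -1.3]
grip_width: 0.0195
grasp_force: 15.0
```

{"method": "apply_moves", "body": {"moves": [[-0.002, 0.01, 0, 0, 0, 0, 0], [-0.003, 0.02, 0, 0, 0, 0, 0], [-0.003, 0.025, 0, 0, 0, 0, 0]]}}

```text
time_s: 10.0
tool_pos: [0.5576, 0.0247, 0.0925]
tool_rot: [180.0, -0.1, 172.1]
force: [-2.2, -1.8, 1.0]
grip_width: 0.0198
grasp_force: 15.0
```

{"method": "apply_moves", "body": {"moves": [[0, 0.01, 0, 0, 0, 0, 0], [0, 0.02, 0, 0, 0, 0, 0], [0, 0.025, 0, 0, 0, 0, 0]]}}

```text
time_s: 10.3
tool_pos: [0.5583, 0.0297, 0.0925]
tool_rot: [180.0, -0.1, 172.1]
force: [-3.6, -0.8, 3.6]
grip_width: 0.0197
grasp_force: 15.0
```

{"method": "apply_moves", "body": {"moves": [[0.002, 0.01, 0, 0, 0, 0, 0], [0.002, 0.02, 0, 0, 0, 0, 0], [0.002, 0.025, 0, 0, 0, 0, 0]]}}

```text
time_s: 10.6
tool_pos: [0.559, 0.0342, 0.0926]
tool_rot: [-180.0, -0.0, 172.1]
force: [-4.0, -3.1, 1.6]
grip_width: 0.0203
grasp_force: 15.0
```

{"method": "apply_moves", "body": {"moves": [[0.002, 0.005, 0, 0, 0, 0, 0], [0.003, 0.01, 0, 0, 0, 0, 0], [0.003, 0.01, 0, 0, 0, 0, 0]]}}

```text
time_s: 10.9
tool_pos: [0.5592, 0.0356, 0.0926]
tool_rot: [-180.0, 0.1, 172.0]
force: [-0.6, -3.7, 1.1]
grip_width: 0.0199
grasp_force: 15.0
```

```bash
python3 f.py
```

```text
along [-3.79 -4.16 -5.   -4.78] mean -4.43 lat -0.14 z 0.27 travel mm 110.6 t 11.05 grip 14.999952404759824 0.01969520000355965
```

{"method": "apply_moves", "body": {"moves": [[0, 0.005, 0, 0, 0, 0, 0], [0, 0.01, 0, 0, 0, 0, 0], [0, 0.01, 0, 0, 0, 0, 0]]}}

```text
time_s: 11.4
tool_pos: [0.5594, 0.0373, 0.0926]
tool_rot: [-179.9, 0.0, 172.0]
force: [-0.8, -5.2, 0.7]
grip_width: 0.0199
grasp_force: 15.0
```

```bash
python3 f.py
```

```text
along [-5.31 -6.06 -6.25 -6.13] mean -5.94 lat 0.33 z 0.45 travel mm 112.3 t 11.55 grip 15.001238335389644 0.019802480501451326
```

Binding clearly at about 1 N/mm. About 2 mm more reaches 8 N.

{"method": "apply_moves", "body": {"moves": [[0, 0.006, 0, 0, 0, 0, 0], [0, 0.012, 0, 0, 0, 0, 0], [0, 0.012, 0, 0, 0, 0, 0]]}}

```text
time_s: 11.9
tool_pos: [0.5596, 0.0389, 0.0926]
tool_rot: [-179.9, 0.0, 172.0]
force: [-1.0, -7.5, 1.3]
grip_width: 0.0201
grasp_force: 15.0
```

```bash
python3 f.py
```

```text
along [-7.57 -6.33 -7.35 -7.76] mean -7.25 lat 0.03 z 1.02 travel mm 113.9 t 12.05 grip 15.00618291873252 0.019557844278641084
```

{"method": "apply_moves", "body": {"moves": [[0, 0.003, 0, 0, 0, 0, 0], [0, 0.003, 0, 0, 0, 0, 0]]}}

```text
time_s: 12.3
tool_pos: [0.5596, 0.0391, 0.0926]
tool_rot: [-179.9, 0.0, 172.0]
force: [-0.7, -7.0, 1.0]
grip_width: 0.02
grasp_force: 15.0
```

```bash
python3 f.py
```

```text
along [-6.99 -6.85 -7.37 -8.49] mean -7.43 lat 0.19 z 1.14 travel mm 114.2 t 12.45 grip 15.00993767476757 0.019701346713278164
```

{"method": "apply_moves", "body": {"moves": [[0, -0.015, 0, 0, 0, 0, 0], [0, -0.03, 0, 0, 0, 0, 0], [0, -0.045, 0, 0, 0, 0, 0], [0, -0.06, 0, 0, 0, 0, 0], [0, -0.075, 0, 0, 0, 0, 0], [0, -0.09, 0, 0, 0, 0, 0], [0, -0.105, 0, 0, 0, 0, 0], [0, -0.105, 0, 0, 0, 0, 0], [0, -0.105, 0, 0, 0, 0, 0]]}}

```text
time_s: 13.4
tool_pos: [0.5569, 0.0198, 0.0926]
tool_rot: [-180.0, 0.0, 172.0]
force: [3.1, -1.0, -4.6]
grip_width: 0.0199
grasp_force: 15.0
```

```bash
python3 f.py
```

```text
along [-0.55  0.22 -0.38 -0.58] mean -0.32 lat 4.36 z -4.89 travel mm 94.6 t 13.55 grip 15.000335932709277 0.019793907646956096
```

{"method": "apply_moves", "body": {"moves": [[-0.003, 0, 0, 0, 0, 0, 0], [-0.003, 0, 0, 0, 0, 0, 0], [-0.003, 0, 0, 0, 0, 0, 0.3], [-0.003, 0, 0, 0, 0, 0, 0.5], [-0.003, 0, 0, 0, 0, 0, 0.7], [-0.003, 0, 0, 0, 0, 0, 0.7], [-0.003, 0, 0, 0, 0, 0, 0.7]]}}

```text
time_s: 14.3
tool_pos: [0.5571, 0.0205, 0.0926]
tool_rot: [180.0, -0.0, 172.1]
force: [-0.8, -0.0, 0.1]
grip_width: 0.0504
grasp_force: 0.0
```

{"method": "apply_moves", "body": {"moves": [[-0.003, 0, -0.05, 0, 0, 0, 0.7], [-0.003, 0, -0.15, 0, 0, 0, 0.7], [-0.003, 0, -0.3, 0, 0, 0, 0.7], [-0.003, 0, -0.5, 0, 0, 0, 0.7], [-0.003, 0, -0.7, 0, 0, 0, 0.7], [-0.003, 0, -0.8, 0, 0, 0, 0.7], [-0.003, 0, -0.8, 0, 0, 0, 0.7], [-0.003, 0, -0.8, 0, 0, 0, 0.7]]}}

```text
time_s: 15.1
tool_pos: [0.5578, 0.0202, 0.2531]
tool_rot: [180.0, 0.0, 172.0]
force: [0.5, 0.4, 0.2]
grip_width: 0.0609
grasp_force: 0.0
```

Run:
```python
from h import *
b=snap('side','s2')[190:310,255:375]; a=snap('top','t2')[195:300,230:390]
o=np.hstack([cv2.resize(a,(609,400),interpolation=3),cv2.resize(b,(400,400),interpolation=3)])
cv2.imwrite('pics/d2.png',cv2.resize(o,(800,317))[...,::-1]); cv2.imwrite('pics/d3.png',cv2.resize(b,(600,600),interpolation=3)[...,::-1])
print(env.get_obs()['tool_pos'],env.get_obs()['force'])
```

```text
[0.55700429 0.02022921 0.25143457] [-0.16430381  0.60653845 -0.28019311]
```

View pics/d2.png

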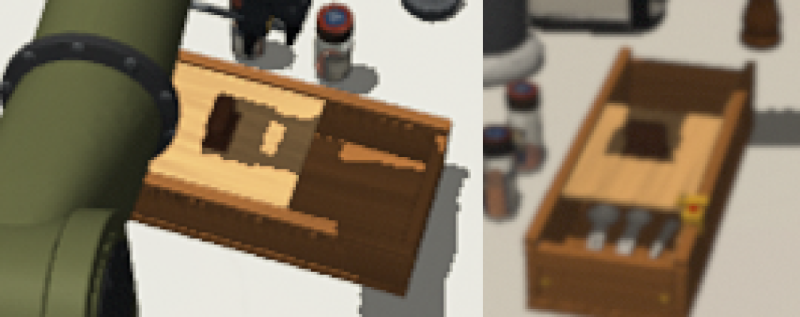

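View pics/d3.png

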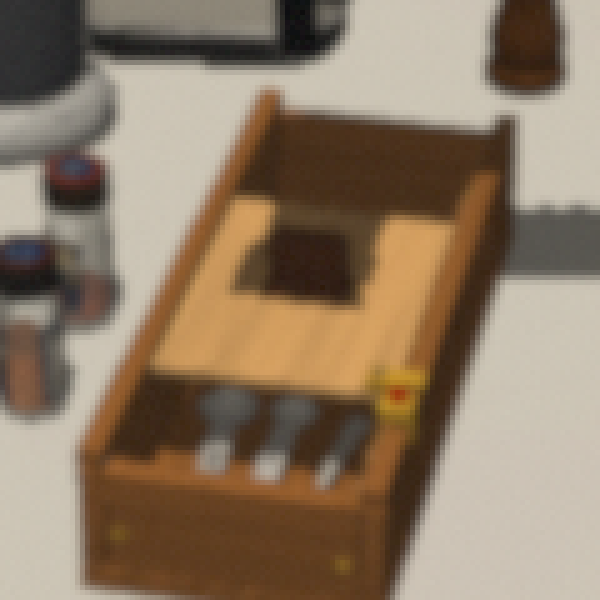

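The side view shows the handle free, the lid back, and the marker's red top at about (335,269). The arm hides the gap in the top view, so I'll swing it right to check.

{"method": "apply_moves", "body": {"moves": [[0.1, -1, -0.2, 0, 0, 0, 0.7], [0.1, -1, -0.2, 0, 0, 0, 0.7], [0.1, -1, -0.2, 0, 0, 0, 0.7], [0.1, -1, -0.2, 0, 0, 0, 0.7], [0.1, -1, -0.2, 0, 0, 0, 0.7], [0.1, -1, -0.2, 0, 0, 0, 0.7], [0.1, -1, -0.2, 0, 0, 0, 0.7]]}}

```text
time_s: 15.9
tool_pos: [0.5103, -0.1733, 0.2913]
tool_rot: [180.0, -0.1, 172.1]
force: [0.8, 0.2, -0.0]
grip_width: 0.0606
grasp_force: 0.0
```

Run:
```python
from h import *
from fit import W
a=snap('top','t3')[195:275,230:330]
cv2.imwrite('pics/d4.png',cv2.resize(a,None,fx=7.5,fy=7.5,interpolation=3)[...,::-1])
p=(.5555,-.0025,-.1389)
for n,q in(('marker top',(-.075,.139,.11)),('dog',(-.075,.111,.096)),('lidfront L rear',(.067,.111,.088))):
    print(n,((proj('top',W(p,q))-[230,195])*7.5).round(),proj('side',W(p,q)).round(1))
```

```text
marker top [205. 373.] [334.3 267.3]
dog [275. 409.] [336.3 265.9]
lidfront L rear [396. 142.] [284.6 261.6]
```

View pics/d4.png

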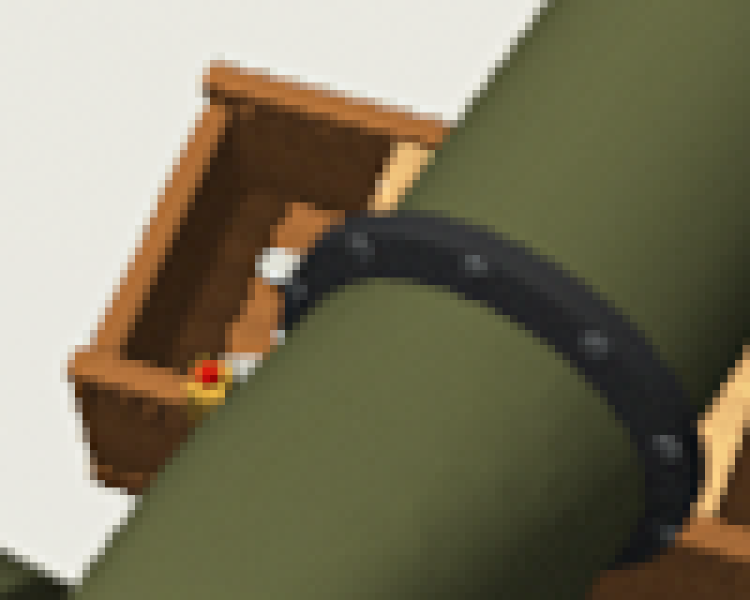

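Marker top is at (209,372) and the lid's rear-left corner at (396,140). Both match the predictions for a 20 mm gap to within about half a camera pixel, so I'm handing in.

```bash
python3 -c "
from cell import env
print(env.sign_off())"
```

```text
the job is handed in; nothing more can be done
None
```

The lid was slid left until it bound at a push of about 7.5–8 N, then drawn back about 20 mm from the marker and released; the marker was pushed only by the lid, and the job is handed in.

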